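# Set up the drip rack and hang the dipping baskets

## Task

The rinsed wire dipping baskets have to drip dry. First slide the steel drip tray along the table, without lifting it, until its long side rests against the foot bar of the rack and it lies centred under the four hooks; only then hang every basket that is there by its handle on a hook of its own, so that each hangs still and level over the tray, which stays in place. Leave the cup, the petri dish, the beaker and the timer where they stand.

Things in the scene. Friction and masses are not known exactly. Their poses are not given: they have to be found in the camera images.
- rack: Drip rack, fixed: aluminium beam 440 mm long (its y) on two posts, four hooks pointing to the robot (its -x), foot bar 30 mm high on the table with its front face 70 mm behind (+x of) the hook line. Origin: on the table below the middle of the hook line. Beam front 102 mm behind the hook line, beam top 250 mm high; nothing of the rack is higher than 252 mm. Yaw within 0.1 rad of 0.
- hook0 (a point): Seat of hook 0 (0 leftmost, +y; 108 mm apart): where the centre line of a hung bar lies, 225 mm above the table; axes as the rack's. Twin-wire hook along the rack's x, 21 mm wide over its two 7 mm wires, bent to a V at the seat (underside 17 mm below it), turned up in front: tip 30 mm in front (-x) and 26 mm above the seat. Bring the bar from the front, 40 mm above the seat, then lower it.
- hook1 (a point): Seat of hook 1 (0 leftmost, +y; 108 mm apart): where the centre line of a hung bar lies, 225 mm above the table; axes as the rack's. Twin-wire hook along the rack's x, 21 mm wide over its two 7 mm wires, bent to a V at the seat (underside 17 mm below it), turned up in front: tip 30 mm in front (-x) and 26 mm above the seat. Bring the bar from the front, 40 mm above the seat, then lower it.
- hook2 (a point): Seat of hook 2 (0 leftmost, +y; 108 mm apart): where the centre line of a hung bar lies, 225 mm above the table; axes as the rack's. Twin-wire hook along the rack's x, 21 mm wide over its two 7 mm wires, bent to a V at the seat (underside 17 mm below it), turned up in front: tip 30 mm in front (-x) and 26 mm above the seat. Bring the bar from the front, 40 mm above the seat, then lower it.
- hook3 (a point): Seat of hook 3 (0 leftmost, +y; 108 mm apart): where the centre line of a hung bar lies, 225 mm above the table; axes as the rack's. Twin-wire hook along the rack's x, 21 mm wide over its two 7 mm wires, bent to a V at the seat (underside 17 mm below it), turned up in front: tip 30 mm in front (-x) and 26 mm above the seat. Bring the bar from the front, 40 mm above the seat, then lower it.
- tray: Shallow rectangular stainless drip tray, 140 mm (its x) by 400 mm (its y), rim 25 mm high, walls 4 mm, 0.35 kg, loose on the table in front of the rack. Origin: centre of the underside; axes about along the rack's. In place, its far long side touches the rack's foot bar and its origin coincides with the rack's.
- deep_a: Deep wire-mesh dipping basket, 64 (its x) by 94 mm (its y), mesh 65 mm high, 0.15 kg. Rigid arched handle: uprights 7 mm thick at y = +-45 mm carry a round grip bar 10 mm thick along y, 140 mm above the underside; window between rim and bar 70 mm high. Origin: centre of underside, z up. Starts upright, yaw within 0.25 rad of 0. May be absent (None from the start).
- deep_a_bar (a point): middle of deep_a's grip bar (where the hook goes), on its centre line, 140 mm above the basket's underside; axes as the basket's. Pinch the bar from above about 27 mm to one side of this point: 22 mm wide finger pads fit between hook and upright.
- deep_b: Deep wire-mesh dipping basket, 64 (its x) by 94 mm (its y), mesh 65 mm high, 0.15 kg. Rigid arched handle: uprights 7 mm thick at y = +-45 mm carry a round grip bar 10 mm thick along y, 140 mm above the underside; window between rim and bar 70 mm high. Origin: centre of underside, z up. Starts upright, yaw within 0.25 rad of 0. May be absent (None from the start).
- deep_b_bar (a point): middle of deep_b's grip bar (where the hook goes), on its centre line, 140 mm above the basket's underside; axes as the basket's. Pinch the bar from above about 27 mm to one side of this point: 22 mm wide finger pads fit between hook and upright.
- shallow_a: Shallow wire-mesh dipping basket, 64 (its x) by 94 mm (its y), mesh 40 mm high, 0.15 kg. Rigid arched handle: uprights 7 mm thick at y = +-45 mm carry a round grip bar 10 mm thick along y, 115 mm above the underside; window between rim and bar 70 mm high. Origin: centre of underside, z up. Starts upright, yaw within 0.25 rad of 0. May be absent (None from the start).
- shallow_a_bar (a point): middle of shallow_a's grip bar (where the hook goes), on its centre line, 115 mm above the basket's underside; axes as the basket's. Pinch the bar from above about 27 mm to one side of this point: 22 mm wide finger pads fit between hook and upright.
- shallow_b: Shallow wire-mesh dipping basket, 64 (its x) by 94 mm (its y), mesh 40 mm high, 0.15 kg. Rigid arched handle: uprights 7 mm thick at y = +-45 mm carry a round grip bar 10 mm thick along y, 115 mm above the underside; window between rim and bar 70 mm high. Origin: centre of underside, z up. Starts upright, yaw within 0.25 rad of 0. May be absent (None from the start).
- shallow_b_bar (a point): middle of shallow_b's grip bar (where the hook goes), on its centre line, 115 mm above the basket's underside; axes as the basket's. Pinch the bar from above about 27 mm to one side of this point: 22 mm wide finger pads fit between hook and upright.
- cup: Bystander: clear plastic cup, 74 mm across, 72 mm high, behind the baskets; origin centre of underside
- dish2_a: Bystander: petri dish, 101 mm across, 18 mm high, behind the baskets; origin centre of underside
- beaker: Bystander: clear beaker, 104 by 113 mm, 150 mm high, to the right of the baskets; origin centre of underside
- timer: Bystander: kitchen timer with red knob, 69 mm across, 48 mm high, left of the robot; origin centre of underside

How it is judged:
On the way:
1. the tray lies against the foot bar, centred under the hooks, while all the baskets still stand on the table (x of tray in the frame of rack between -0.012 and 0.012 m and y of tray in the frame of rack between -0.03 and 0.03 m and angle between the x axis of tray and the x axis of rack, either way round below 0.1 rad and height (world z) of tray below 0.006 m and height (world z) of each of deep_a, deep_b, shallow_a, shallow_b below 0.03 m), for 0.2 s.
At the end, for the whole second after the job is handed in: The tray lies flat with its origin within 12 mm (rack x) and 30 mm (rack y) of the rack's, parallel to the rack within 0.1 rad; every basket present hangs with the middle of its bar within 22 mm of a hook's seat, tilted less than 0.3 rad, at rest (x of tray in the frame of rack between -0.012 and 0.012 m and y of tray in the frame of rack between -0.03 and 0.03 m and angle between the x axis of tray and the x axis of rack, either way round below 0.1 rad and height (world z) of tray below 0.006 m and (distance between deep_a_bar and hook0 below 0.022 m or distance between deep_a_bar and hook1 below 0.022 m or distance between deep_a_bar and hook2 below 0.022 m or distance between deep_a_bar and hook3 below 0.022 m) and angle between each of deep_a, deep_b, shallow_a, shallow_b's own z axis and vertical below 0.3 rad and linear speed of each of deep_a, deep_b, shallow_a, shallow_b below 0.05 m/s and (distance between deep_b_bar and hook0 below 0.022 m or distance between deep_b_bar and hook1 below 0.022 m or distance between deep_b_bar and hook2 below 0.022 m or distance between deep_b_bar and hook3 below 0.022 m) and (distance between shallow_a_bar and hook0 below 0.022 m or distance between shallow_a_bar and hook1 below 0.022 m or distance between shallow_a_bar and hook2 below 0.022 m or distance between shallow_a_bar and hook3 below 0.022 m) and (distance between shallow_b_bar and hook0 below 0.022 m or distance between shallow_b_bar and hook1 below 0.022 m or distance between shallow_b_bar and hook2 below 0.022 m or distance between shallow_b_bar and hook3 below 0.022 m)); the robot touches nothing.
It fails at once if the tray is lifted off the table (height (world z) of tray above 0.02 m).
It fails at once if a bystander (cup, petri dish, beaker, timer) is moved more than 30 mm (distance of any of cup, dish2_a, beaker, timer from where it was at the start of the episode above 0.03 m).
Of deep_a, deep_b, shallow_a, shallow_b only 3 to 4 are there at a start; the rules pass over those that are not, and their reading is None.
At some moment in a run one of deep_a, deep_b, shallow_a, shallow_b may be knocked a few centimetres aside while the robot is not near it.
It also fails if it takes over 210 s, if anything falls off the work surface, if the arm or the gripper's body presses on something with over 40 N, if the wrist force passes 120 N, or if a joint passes its speed limit or range.

## Robot

A 6-joint arm with a two-finger parallel gripper is mounted at the origin on a cart in front of the work surface, level with it; the furniture and walls round the work are solid. World frame = base frame: x ahead of the robot, y to its left, z up, the work surface at z = 0. Lengths are in m, angles in rad, forces in N, time in s.
With the tool pointing down it reaches from about 0.275 to 0.975 m from the base axis. Payload 8.4 kg.
Tool frame: the origin (TCP) lies midway between the tips of the shut fingers; the grasp point (between the pads) lies 19 mm behind it; z points along the fingers, y is the direction in which the jaws open and shut (so a half turn about z gives the same grasp; the last joint's range is limited). The gripper opens to 92 mm and grips with 3 to 60 N. Pads are 20 mm wide; open, the fingers measure 128 mm over their backs; the gripper's body (75 mm by 189 mm) begins 69 mm behind the grasp point.
Start: joints at [-1.152, 0.353, 1.633, -0, 1.155, -0.002], TCP at [0.255, -0.57, 0.215] pointing down, gripper open.
Joint ranges: [-2.63, 2.63], [-0.92, 2.1], [0.06, 2.66], [-1.3, 4.44], [0, 2.69], [-3.02, 3.02]. Speed limits (rad/s): [2.22, 2.22, 2.79, 3.14, 3.14, 3.14].

## Interface

Orientations are given as a unit quaternion [w, x, y, z].
In Python, from station import manip, hand, kinematics, vision gives the robot as it stands. Calls block until the motion is done:
- manip.reach(position, orientation): joint-space move of the TCP to a pose.
- manip.servo_line(position, rotation=None, speed=0.15, guard=None): straight line of the TCP; rotation=None keeps the orientation; speed is the mean speed in m/s. With guard (N) it stops when the force on the tool has changed by that much, and returns True; else False.
- manip.goto_joints(angles): joint-space move.
- hand.let_go() and hand.gripper_close(grip_force=None): open the fingers fully, or close them until they stop; grip_force is the grip in N (None keeps the last).
- manip.sleep(seconds).
- kinematics.ik(position, orientation): joint angles nearest the present ones, or None.
- vision.snapshot(name): name is "side" or "top"; returns a dict with "image" (384x512x3 uint8, blue, green, red), "K" (3x3 intrinsics, pixels), "pose" (4x4, takes a point from camera to world coordinates). Camera axes: x right, y down, z forward; pixel columns grow to the right and rows downward; lengths in m; the calibration is good to about 2 mm. A picture is of the moment at which its call begins. There is no depth.
A pose or a line that the arm cannot do raises manip.IKError and nothing moves.
- manip.sign_off(): hands the job in, once; it reports no verdict.
Readings, each from a call of its own:
- manip.read_clock(): time.
- manip.read_q(): joint angles.
- manip.read_joint_vel(): joint speeds.
- manip.read_effort(): joint torques, N m.
- manip.read_position(): TCP position.
- manip.read_tcp_rot(): TCP orientation.
- manip.read_wrist_force(): force on the tool from outside, world axes, zero at the start.
- manip.read_ft_torque(): the same for the moment, N m.
- manip.read_finger_gap(): finger opening in m.
Only numpy, scipy, OpenCV 4.12 (cv2) and the standard library are available. Lean on these libraries where they do the work, as an engineer would, in place of code of your own. Each camera call takes 0.05 s, during which the arm holds its last target. There are 200 camera calls.

## Working session

There is one attempt and no reset: what is moved stays moved. The work goes in short steps, each a Python script; the robot and the scene stay as the last script left them, time stands still between calls to the robot, and variables do not carry over. Pictures are saved under pics/ and viewed, about 12 in all and at most 16, crops included, and the job is handed in when it is done.

```bash
ls; mkdir -p pics; python3 - <<'E'
from station import manip,vision
import cv2,numpy as np
for n in("top","side"):
    s=vision.snapshot(n); cv2.imwrite(f"pics/{n}0.png",s["image"]); print(n,np.round(s["K"],1).tolist(),np.round(s["pose"],3).tolist())
print(manip.read_clock(),manip.read_tcp_rot())
E
```

```text
pics
top [[452.1, 0.0, 253.7], [0.0, 452.1, 192.4], [0.0, 0.0, 1.0]] [[0.024, -0.991, 0.13, 0.295], [-1.0, -0.025, -0.009, -0.095], [0.012, -0.129, -0.992, 1.771], [0.0, 0.0, 0.0, 1.0]]
side [[497.1, 0.0, 259.6], [0.0, 497.1, 197.7], [0.0, 0.0, 1.0]] [[0.92, -0.255, 0.297, -0.189], [-0.391, -0.591, 0.705, -1.764], [-0.004, -0.765, -0.644, 1.676], [0.0, 0.0, 0.0, 1.0]]
0.1 [-6.04026792e-04  9.77952534e-01  2.08826389e-01 -1.28361257e-04]
```

View pics/top0.png

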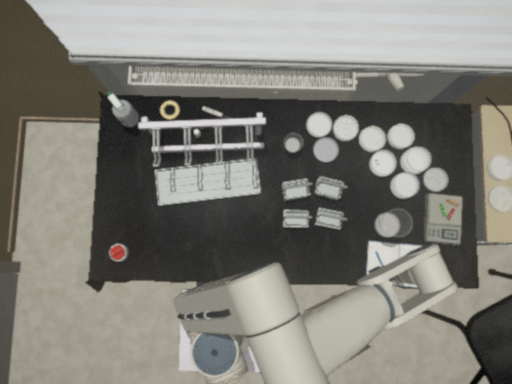

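View pics/side0.png

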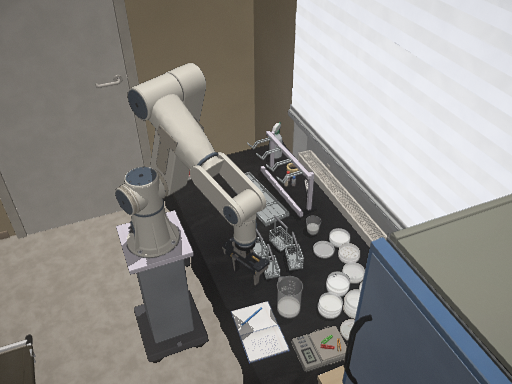

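The top view shows the rack at about px (200,140), the tray at (207,181), and all four baskets around (313,203). The side view mostly shows the arm. I'll zoom in for corner pixels.

```bash
python3 - <<'E'
import cv2
i=cv2.imread("pics/top0.png")
a=cv2.resize(i[105:215,130:280],None,fx=5,fy=5,interpolation=cv2.INTER_CUBIC)
for x in range(130,280,10): cv2.putText(a,str(x),((x-130)*5,8),0,.3,(0,255,255)); cv2.line(a,((x-130)*5,10),((x-130)*5,14),(0,255,255))
for y in range(110,215,10): cv2.putText(a,str(y),(0,(y-105)*5+4),0,.3,(0,255,255))
cv2.imwrite("pics/c1.png",a)
a=cv2.resize(i[165:245,265:365],None,fx=7,fy=7,interpolation=cv2.INTER_CUBIC)
for x in range(270,365,10): cv2.putText(a,str(x),((x-265)*7,8),0,.3,(0,255,255))
for y in range(170,245,10): cv2.putText(a,str(y),(0,(y-165)*7+4),0,.3,(0,255,255))
cv2.imwrite("pics/c2.png",a)
E
```

```text
(no output)
```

View pics/c1.png

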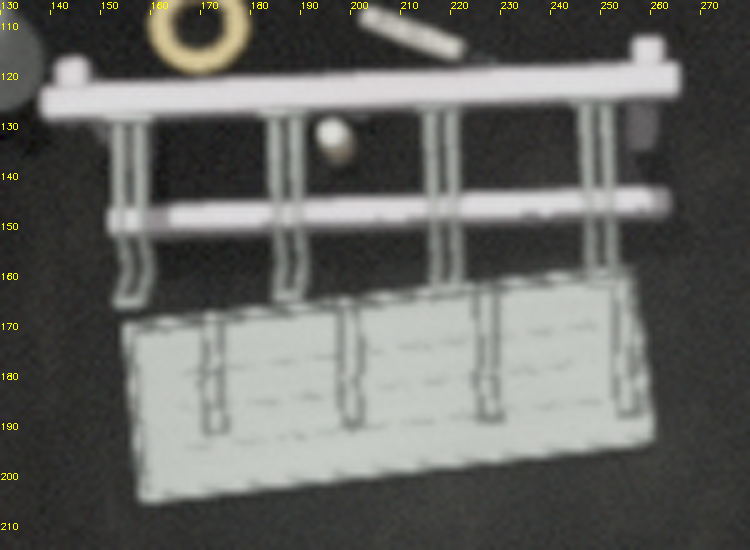

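View pics/c2.png

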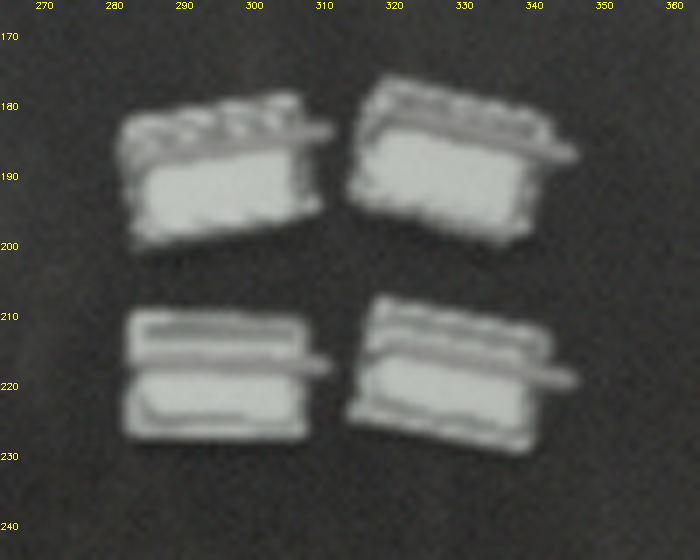

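The crops show four baskets with handle bars at full-image px of about TL(300,185), TR(334,184), BL(300,217) and BR(334,217). The four hooks and tray corners are clear too. Next I cast rays from these pixels.

```bash
cat > h.py <<'E'
from station import manip,hand,kinematics,vision
import numpy as np,cv2
from scipy.spatial.transform import Rotation as R
def ray(s,uv,z):
    uv=np.atleast_2d(uv).astype(float); P=np.array(s["pose"]); K=np.array(s["K"])
    d=(P[:3,:3]@np.linalg.inv(K)@np.c_[uv,np.ones(len(uv))].T).T; o=P[:3,3]
    return (o+d*((z-o[2])/d[:,2])[:,None])
def quat(yaw,tilt=0): # jaws open along world y at yaw 0; tilt>0 leans tips towards +x
    return (R.from_euler('z',yaw)*R.from_euler('y',-tilt)*R.from_euler('x',np.pi)).as_quat(scalar_first=True)
def crop(p,x0,y0,f): return (np.atleast_2d(p)+.5)/f-.5+[x0,y0]
E
python3 - <<'E'
from h import *
np.set_printoptions(precision=4,suppress=True)
s=vision.snapshot("top")
c=lambda p,z:ray(s,crop(p,130,105,5),z)[:,:2]
print("beam front ends",c([(42,118),(680,96)],.25))
print("beam mid ends",c([(42,102),(680,78)],.25))
print("tips",c([(130,305),(290,297),(446,290),(602,272)],.251))
print("wires at beam",c([(131,122),(286,116),(441,110),(597,104)],.225))
print("foot front",c([(108,235),(668,214)],.03))
t=c([(122,322),(632,265),(655,442),(140,503)],.025); print("tray",t,t.mean(0))
b=lambda p,z:ray(s,crop(p,265,165,7),z)[:,:2]
for n,p in dict(tl=[(145,155),(333,130)],tr=[(390,120),(577,155)],bl=[(142,365),(330,366)],br=[(390,350),(577,380)]).items():
    for z in(.14,.115):
        q=b(p,z); d=q[0]-q[1]; print(n,z,q.mean(0),np.hypot(*d),"yaw",np.arctan2(-d[0],d[1]))
E
```

```text
beam front ends [[ 0.7071  0.2948]
 [ 0.7348 -0.1447]]
beam mid ends [[ 0.7184  0.2954]
 [ 0.7476 -0.1445]]
tips [[ 0.5776  0.2273]
 [ 0.586   0.1187]
 [ 0.5937  0.0125]
 [ 0.6091 -0.0938]]
wires at beam [[ 0.7127  0.2389]
 [ 0.72    0.1307]
 [ 0.7273  0.0222]
 [ 0.7346 -0.0873]]
foot front [[ 0.6739  0.2942]
 [ 0.7026 -0.1444]]
tray [[ 0.6059  0.2808]
 [ 0.662  -0.1171]
 [ 0.522  -0.1383]
 [ 0.4642  0.2594]] [0.5635 0.0712]
tl 0.14 [ 0.5403 -0.274 ] 0.0992758727201106 yaw 0.15895565907039852
tl 0.115 [ 0.5441 -0.2767] 0.10079739586285671 yaw 0.1589556590703979
tr 0.14 [ 0.5462 -0.4017] 0.09916973979614564 yaw -0.1616133011243816
tr 0.115 [ 0.5501 -0.4064] 0.10068963632312306 yaw -0.16161330112438105
bl 0.14 [ 0.4238 -0.2737] 0.09729562897371105 yaw 0.019588233404007643
bl 0.115 [ 0.4257 -0.2764] 0.09878680247957292 yaw 0.019588233404007165
br 0.14 [ 0.4272 -0.4018] 0.0978461609655799 yaw -0.1346338943896911
br 0.115 [ 0.4292 -0.4065] 0.09934577204185539 yaw -0.13463389438969198
```

```bash
cat >> h.py <<'E'
RY=.064; RO=np.array([.620,.069])
def rk(x,y,z): c,s=np.cos(RY),np.sin(RY); return [RO[0]+c*x-s*y,RO[1]+s*x+c*y,z]
E
python3 - <<'E'
from h import *
q=quat(RY,.15)
manip.servo_line([.255,-.57,.30])
manip.reach(rk(-.185,0,.25),q)
manip.servo_line(rk(-.185,0,.008),q)
for i,s in enumerate(("side","top")):
    s_=vision.snapshot(s); cv2.imwrite(f"pics/{s}1.png",s_["image"])
g=manip.servo_line(rk(-.06,0,.008),q,speed=.04,guard=12)
p=manip.read_position(); print(g,p,R.from_euler('z',-RY).apply(p-np.r_[RO,0]),manip.read_wrist_force())
cv2.imwrite("pics/top2.png",vision.snapshot("top")["image"]); print(manip.read_clock())
i=cv2.imread("pics/side1.png")[180:300,220:340]
cv2.imwrite("pics/s1c.png",cv2.resize(i,None,fx=5,fy=5,interpolation=cv2.INTER_CUBIC))
E
```

```text
True [0.5452029  0.06405437 0.00725502] [-0.07496028 -0.00015176  0.00725502] [-0.67553821 -0.46770835  0.34432521]
7.5417
```

View pics/s1c.png

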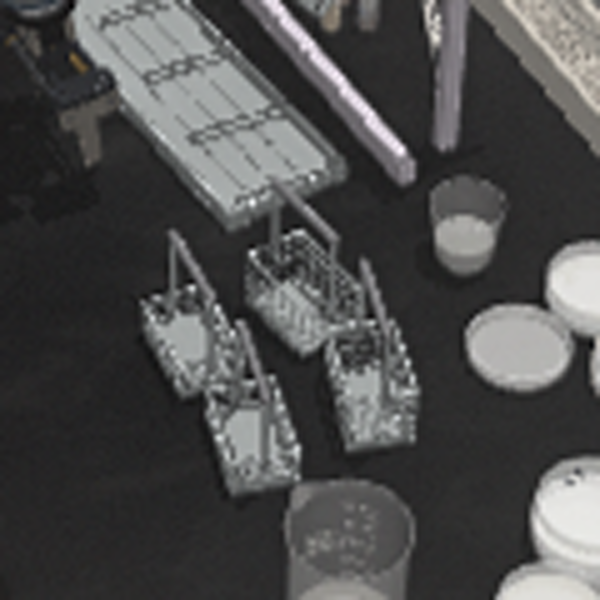

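View pics/top2.png

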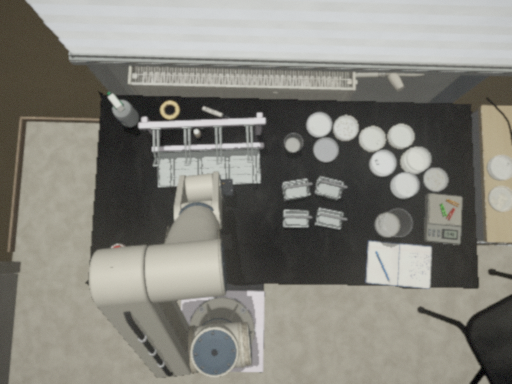

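The side crop shows the back pair (TL, TR) are deep and the front pair shallow. The top view shows the tray against the foot bar. I'll back off, check the alignment, and verify bar heights using both views.

```bash
python3 - <<'E'
from h import *
np.set_printoptions(precision=4,suppress=True)
q=quat(RY,.15)
manip.servo_line(rk(-.19,0,.008),q,speed=.2); manip.servo_line(rk(-.19,0,.25),q,speed=.3)
manip.goto_joints([-1.152,.353,1.633,0,1.155,-.002])
t=vision.snapshot("top"); i=t["image"]; cv2.imwrite("pics/top3.png",i)
a=cv2.resize(i[105:215,130:280],None,fx=5,fy=5,interpolation=cv2.INTER_CUBIC)
cv2.imwrite("pics/c3.png",a)
s=vision.snapshot("side"); c=lambda p,z:ray(s,crop(p,220,180,5),z)[:,:2]
for n,p in dict(tl=[(272,180),(338,240)],tr=[(365,262),(390,345)],bl=[(172,232),(212,305)],br=[(240,322),(267,395)]).items():
    for z in(.14,.115):
        w=c(p,z); d=w[0]-w[1]; print(n,z,w.mean(0),np.hypot(*d))
print(manip.read_clock())
E
```

```text
tl 0.14 [ 0.5421 -0.2731] 0.09868145476465169
tl 0.115 [ 0.554  -0.2488] 0.10028764991009453
tr 0.14 [ 0.5501 -0.4064] 0.10330661907031695
tr 0.115 [ 0.5621 -0.3843] 0.10498809600474761
bl 0.14 [ 0.4185 -0.3025] 0.09925632259679744
bl 0.115 [ 0.4283 -0.2787] 0.10087187461606664
br 0.14 [ 0.424  -0.4243] 0.08831584470019466
br 0.115 [ 0.4339 -0.4025] 0.0897533233162264
11.65
```

View pics/c3.png

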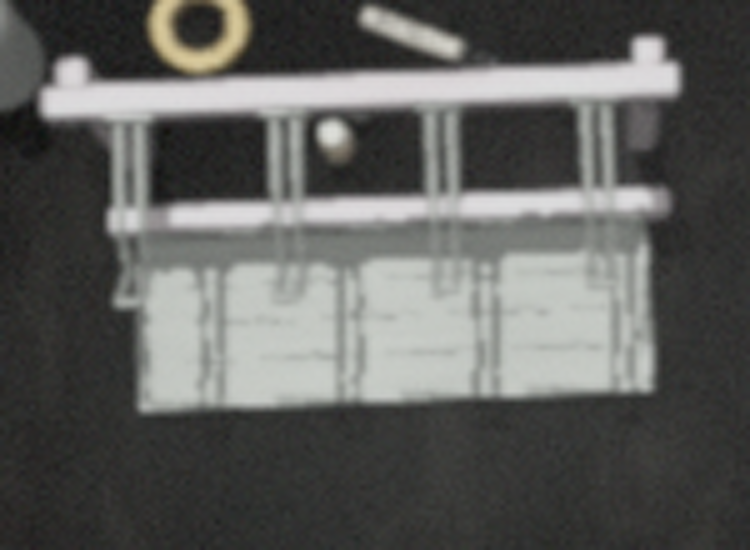

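Heights are confirmed (back pair deep, front pair shallow). The tray is flush and parallel: its near edge runs from crop (140,410) to (655,392). I'll check the numbers and feasibility, then hang the first basket.

```bash
cat >> h.py <<'E'
HOME=[-1.152,.353,1.633,0,1.155,-.002]
B=dict(tl=(.5403,-.2745,.14,.159),tr=(.5462,-.4027,.14,-.162),bl=(.4257,-.2772,.115,.02),br=(.4292,-.4070,.115,-.135))
def gq(yaw,sg): return quat(yaw+sg*np.pi/2)
PX=dict(tl=(170,204,278,314),tr=(168,204,313,350),bl=(205,230,278,314),br=(204,233,313,350))
def moved(name,img):
    a,b,c,d=PX[name]; r=cv2.imread("pics/top3.png")
    return float(cv2.absdiff(r[a:b,c:d],img[a:b,c:d]).mean())
def pick(name,sg,side=1):
    x,y,z,w=B[name]; q=gq(w,sg); o=.027*side
    p=np.array([x-np.sin(w)*o,y+np.cos(w)*o])
    manip.reach([*p,z+.10],q); manip.servo_line([*p,z-.019],q,speed=.12,guard=15)
    hand.gripper_close(25); g=manip.read_finger_gap()
    manip.servo_line([*p,.30],q,speed=.2); return g
def hang(hook,sg,side=1):
    yh=.162-.108*hook; o=.027*side; q=gq(RY,sg)
    manip.servo_line(rk(-.17,yh+o,.30),q,speed=.2)
    manip.servo_line(rk(-.11,yh+o,.25),q,speed=.15)
    manip.sleep(.3)
    g1=manip.servo_line(rk(0,yh+o,.25),q,speed=.08,guard=8)
    if g1: return "bumped",manip.read_position(),manip.read_wrist_force()
    g2=manip.servo_line(rk(0,yh+o,.203),q,speed=.05,guard=6)
    return g2,manip.read_position(),manip.read_wrist_force()
def release(hook,sg,side=1):
    yh=.162-.108*hook; o=.027*side
    hand.let_go(); p=manip.read_position()
    manip.servo_line([*p[:2],.33],speed=.15); manip.servo_line(rk(-.2,yh+o,.33),speed=.3); manip.goto_joints(HOME)
E
python3 - <<'E'
from h import *
np.set_printoptions(precision=3,suppress=True)
s=vision.snapshot("top"); e=ray(s,crop([(140,410),(655,392)],130,105,5),.025).mean(0)-np.r_[RO,0]
print("near edge in rack",R.from_euler('z',-RY).apply(e))
for sg in(1,-1):
  for n,(x,y,z,w) in B.items():
    j=kinematics.ik([x,y+.027,.3],gq(w,sg)); print(sg,n,j)
  for h in range(4): print(sg,h,kinematics.ik(rk(0,.162-.108*h+.027,.25),gq(RY,sg)))
print({n:moved(n,s["image"]) for n in B})
E
```

```text
near edge in rack [-0.071 -0.002  0.025]
1 tl [-0.432  0.236  1.602  0.     1.304 -0.591]
1 tr [-0.605  0.349  1.449  0.     1.344 -0.443]
1 bl [-0.534  0.068  1.802  0.     1.272 -0.554]
1 br [-0.727  0.201  1.646  0.     1.294 -0.592]
1 0 [ 0.399  0.379  1.515 -0.     1.248  0.335]
1 1 [ 0.237  0.335  1.578 -0.     1.228  0.173]
1 2 [ 0.065  0.32   1.6   -0.     1.222  0.001]
1 3 [-0.107  0.334  1.58   0.     1.228 -0.171]
-1 tl [-0.432  0.236  1.602 -0.     1.304  2.551]
-1 tr [-0.605  0.349  1.449 -0.     1.344  2.699]
-1 bl [-0.534  0.068  1.802 -0.     1.272  2.587]
-1 br [-0.727  0.201  1.646 -0.     1.294  2.549]
-1 0 [ 0.399  0.379  1.515  0.     1.248 -2.807]
-1 1 [ 0.237  0.335  1.578  0.     1.228 -2.969]
-1 2 None
-1 3 [-0.107  0.334  1.58  -0.     1.228  2.971]
{'tl': 2.1770152505446623, 'tr': 2.164914914914915, 'bl': 2.0855555555555556, 'br': 2.168996582789686}
```

Tray is within 1 mm in x and 2 mm in y. I'll use sg=+1.

```bash
python3 - <<'E'
from h import *
np.set_printoptions(precision=4,suppress=True)
manip.reach([.43,-.25,.30],gq(.02,1))
print("gap",pick("bl",1)); print(hang(0,1))
s=vision.snapshot("side"); cv2.imwrite("pics/s4.png",s["image"])
cv2.imwrite("pics/s4c.png",cv2.resize(s["image"][110:230,210:340],None,fx=5,fy=5,interpolation=cv2.INTER_CUBIC))
print(manip.read_clock())
E
```

```text
gap 0.009230899465789462
(True, array([0.6087, 0.2576, 0.2082]), array([4.5068, 0.2955, 1.2201]))
23.0083
```

View pics/s4c.png

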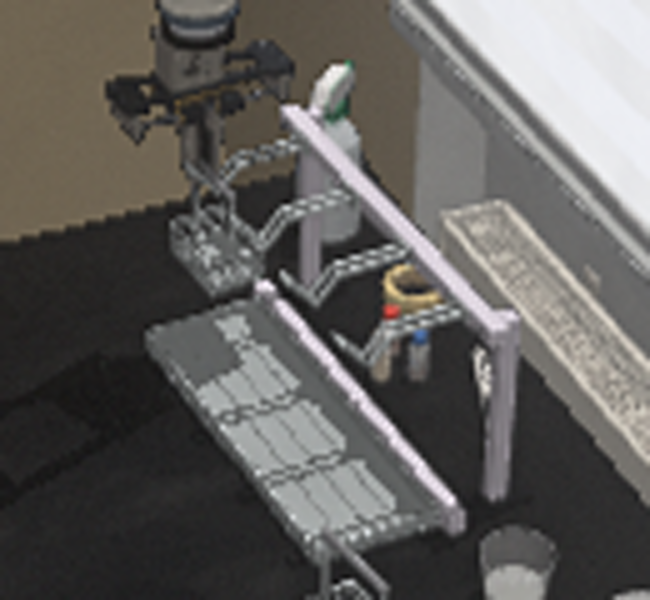

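The basket is on hook 0 at crop (210,200), touching the V. I'll release it, check, then pick the next.

```bash
python3 - <<'E'
from h import *
np.set_printoptions(precision=4,suppress=True)
release(0,1); manip.sleep(.5)
t=vision.snapshot("top"); i=t["image"]; cv2.imwrite("pics/top5.png",i)
print({n:round(moved(n,i),1) for n in("tl","tr","br")},manip.read_clock(),manip.read_finger_gap())
a=cv2.resize(i[105:245,130:350],None,fx=3.5,fy=3.5,interpolation=cv2.INTER_CUBIC); cv2.imwrite("pics/c5.png",a)
E
```

```text
{'tl': 2.3, 'tr': 2.3, 'br': 2.2} 29.55 0.09176511972826629
```

View pics/c5.png

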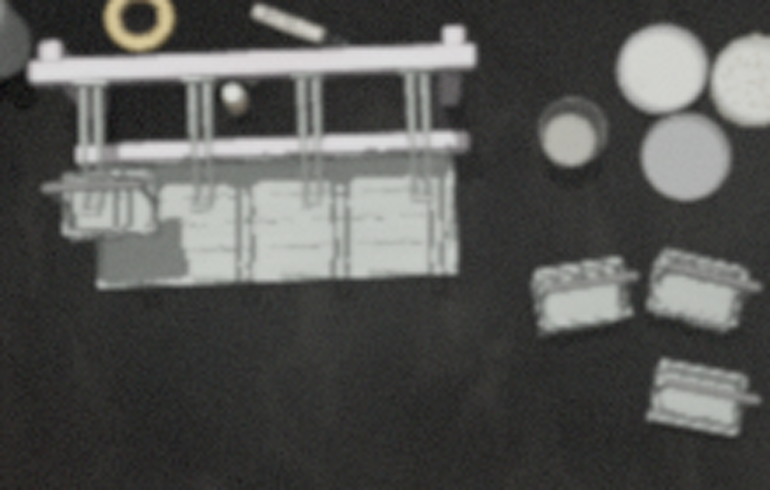

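Basket 1 hangs on hook 0 with its bar at crop (42–155,187), centred on the hook. The others have not moved, so I'll do the next two with a knock check and bump abort.

```bash
cat > run.py <<'E'
from h import *
import sys
np.set_printoptions(precision=4,suppress=True)
def job(name,hook,rest):
    manip.reach([*B[name][:2],.30],gq(B[name][3],1))
    print(name,"gap",pick(name,1)); r=hang(hook,1); print(r)
    if r[0]=="bumped": sys.exit("bump")
    release(hook,1); manip.sleep(.4)
    i=vision.snapshot("top")["image"]; cv2.imwrite(f"pics/after_{name}.png",i)
    m={n:round(moved(n,i),1) for n in rest}; print(m,manip.read_clock())
    if any(v>4 for v in m.values()): sys.exit("moved")
E
python3 - <<'E'
from run import *
job("br",1,["tl","tr"]); job("tl",2,["tr"])
E
```

```text
br gap 0.008866773991662124
(True, array([0.6155, 0.1498, 0.2086]), array([4.1344, 0.793 , 0.4826]))
{'tl': 2.4, 'tr': 2.4} 46.6167
tl gap 0.009117614894607419
(True, array([0.6226, 0.0421, 0.2092]), array([4.2382, 0.7417, 1.7231]))
{'tr': 3.0} 62.5417
```

```bash
python3 - <<'E'
import cv2
i=cv2.imread("pics/after_tl.png"); cv2.imwrite("pics/c6.png",cv2.resize(i[105:245,130:350],None,fx=3.5,fy=3.5,interpolation=cv2.INTER_CUBIC))
E
```

```text
(no output)
```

View pics/c6.png

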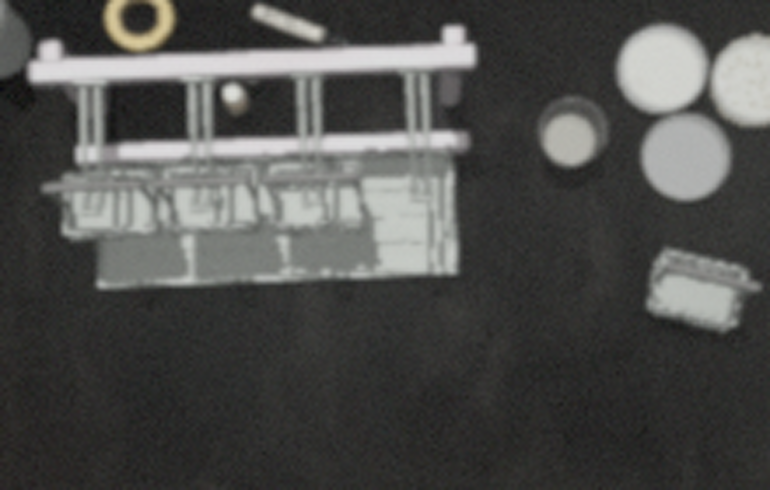

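Three baskets hang and the last one (crop (700,290)) has not moved. Now I'll hang it.

```bash
python3 - <<'E'
from run import *
job("tr",3,[])
t=vision.snapshot("top")["image"]; s=vision.snapshot("side")["image"]
a=cv2.resize(t[105:215,130:280],(600,440),interpolation=cv2.INTER_CUBIC)
cv2.imwrite("pics/c7.png",a)
manip.reach([.30,-.45,.35],quat(0)); s=vision.snapshot("side")["image"]
cv2.imwrite("pics/c8.png",cv2.resize(s[110:230,210:340],None,fx=5,fy=5,interpolation=cv2.INTER_CUBIC))
E
```

```text
tr gap 0.009135984202704308
(True, array([ 0.6293, -0.0657,  0.2086]), array([ 3.9467,  0.4568, -0.1952]))
{} 78.0167
```

View pics/c7.png

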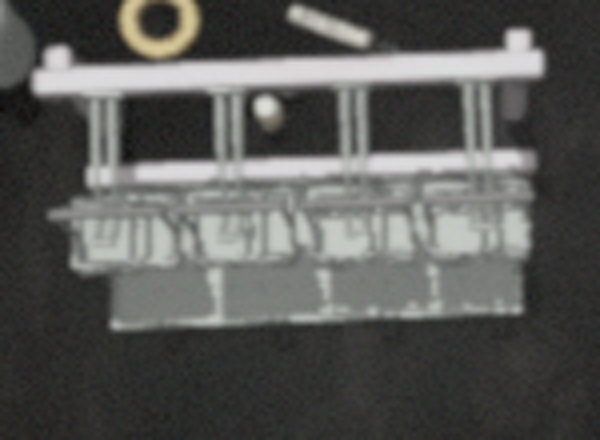

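View pics/c8.png

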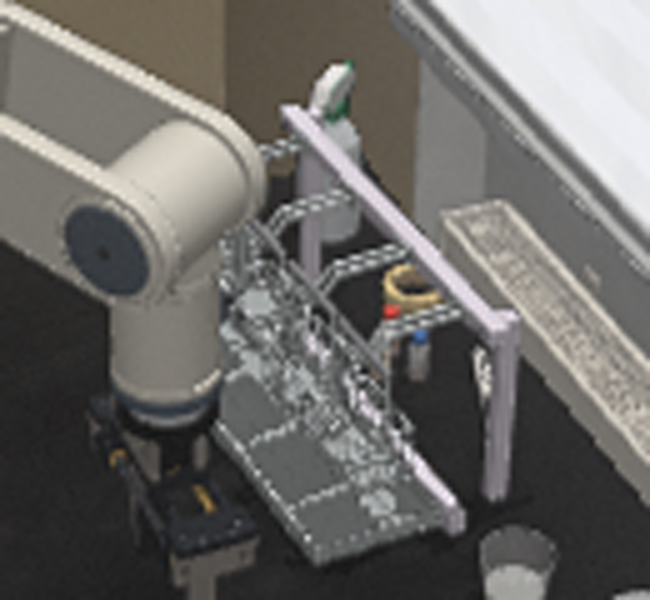

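The top view shows all four bars in line on hooks 0–3 (crop rows about 214 to 195), and the tray's near edge from (112,327) to (522,314). One numeric check, then hand in.

```bash
python3 - <<'E'
from h import *
np.set_printoptions(precision=4,suppress=True)
s=vision.snapshot("top"); f=lambda p,z:R.from_euler('z',-RY).apply(ray(s,crop(p,130,105,4),z)-np.r_[RO,0])
b=f([(48,214),(533,194)],.225); print("bar ends",b,"centres y",b[0,1]-.0485,b[1,1]+.0485)
print("tray near edge",f([(112,327),(522,314)],.025))
d=cv2.absdiff(s["image"],cv2.imread("pics/top3.png")).mean(2)
print("bystander diffs",d[130:165,280:345].mean(),d[205:240,370:415].mean(),d[240:265,105:130].mean())
print(manip.read_joint_vel(),manip.read_clock()); manip.sign_off()
E
```

```text
bar ends [[ 0.0012  0.2139  0.225 ]
 [ 0.0032 -0.2078  0.225 ]] centres y 0.16540833607208694 -0.15931506589904532
tray near edge [[-0.0697  0.199   0.025 ]
 [-0.0721 -0.2003  0.025 ]]
bystander diffs 2.2490842490842486 24.762539682539682 2.3514666666666666
[-0.0037  0.0062 -0.0032  0.0017  0.0025  0.0084] 78.9917
the job is handed in; nothing more can be done
```

```bash
python3 -c "
import cv2
a,b=cv2.imread('pics/top3.png'),cv2.imread('pics/after_tr.png');print(cv2.absdiff(a,b).mean(2)[205:240,370:415].mean())"
```

```text
2.0952380952380953
```

I pushed the drip tray along the table until it met the foot bar, then hung all four baskets, one per hook. I handed the job in at about 79 s; no verdict is reported.

**Hanging:** The two shallow baskets are on hooks 0 and 1, the two deep ones on hooks 2 and 3. No basket was knocked aside and no move was cut short by a bump.

**Last checks, all from the camera images:**
- **Tray:** its near edge is 70–72 mm in front of the rack's origin line (70 expected). It is centred within about 1 mm and parallel to the rack.
- **Baskets:** I measured only the two outer bars. They lie within about 4 mm of their seats. The middle two were checked by eye and line up with the others.
- **Stillness and level:** I did not measure these after the last basket; I judged them from the pictures only.
- **Bystanders:** the cup, petri dish and timer were unchanged in the last image. The beaker check disagreed there (image difference 24.8 against about 2 for the others), most likely because the arm stood in front of it. An image taken less than 1 s earlier, with the arm clear, shows the beaker unchanged (2.1). I made that comparison after handing in.

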